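# Caliper a tamper base

### The job

Measure the coffee tamper's steel base with the bench caliper: stand the tamper upright on the worktop between the open jaws, then slide the moving jaw gently along the beam until both jaws bear lightly on the base, without forcing the jaw out of square. Let go and leave it closed on the base so that I can take the reading; do not disturb the other things.

Things in the scene. Friction and masses are not known exactly. Their poses are not given: they have to be found in the camera images.
- caliper: steel bench caliper lying flat in a low stand fixed to the worktop, 300 mm long. Origin on the worktop at the fixed jaw's face, below the beam's centre line; z up, y along the beam towards the slider (opening direction). Both jaws reach to its -x, from the beam (x = -8 to +8 mm) to x = -62 mm, 2 to 8 mm above the worktop. Clamps at the beam's ends (y = -38, +222 mm) rise to 18 mm
- fixed_jaw: the caliper's fixed jaw; same frame as caliper, its flat measuring face is the plane y = 0 and looks along +y
- fixed_face (a point): point on the fixed jaw's measuring face (x = -46, y = 0 mm in the caliper's frame), 5 mm above the worktop. Before it is bare worktop; the tamper's axis may stand 38 to 58 mm in front of the beam's centre line (x = -38 to -58 mm), best at x = -46 mm
- moving_face (a point): the like point on the moving jaw's measuring face, facing the fixed jaw; x = -46 mm, y = jaw opening in the caliper's frame
- finger_post (a point): centre of the round upright finger post on the slider, dark steel, 16 mm diameter, 18 to 51 mm above the worktop; this point is 36 mm up, on the beam's centre line, 55 mm behind the moving jaw's face. The slider round it is 30 mm across the beam and 18 mm high; the readout housing between post and jaw is 22 mm high. A push on the post along the beam does not by itself rock the slider
- caliper_slide (a joint): how far the jaws are open, m (0 = jaws together, limit 0.11); it starts 0.070 to 0.088. Sliding friction about 2 N plus a little damping; it stays where it is left
- jaw_rock (a joint): rocking of slider and moving jaw about the vertical, rad; 0 = jaws parallel. A spring of 45 N m/rad holds it square: 10 N on the jaw's face 46 mm from the beam rocks it 0.010 rad. So pressing too hard, or pushing the jaw itself off the beam line, tilts the jaw
- tamper_mid (a point): middle of the coffee tamper, half-way up (42 mm above its underside), on its axis (its z). 84 mm high, 0.34 to 0.5 kg: round steel base about 58 mm diameter (the exact size is what is to be measured), its upright rim 1 to 8 mm up; thin neck; brown wooden knob 26 to 84 mm up, round, up to 38 mm diameter. Lift it by the knob. Dragged along the worktop it resists with about 2 to 5 N
- basket: round steel filter basket, 65 mm diameter, 25 mm high, origin under its centre; leave it alone
- portafilter: portafilter with black handle, 210 mm long, 32 mm high, lying at the right, origin under its middle; leave it alone
- shot_pot: small steel pot, 54 mm diameter, 50 mm high, standing on the flat scale at the left; leave it alone
- dosing_cup: steel cup with black rim, 71 mm diameter, 62 mm high, at the left, origin under its centre; leave it alone
- mug: pink and cream mug, 90 mm high, behind the caliper, origin under its centre; leave it alone
Mind the look-alikes: they are no part of the job. What is shaped like the part that bears tamper_mid but red or turquoise is not meant.

How it is judged:
By the outcome, as a careful person would: the job done as asked, in the order asked, and still so for the second after the job is handed in, with the robot touching nothing.
It also fails if it takes over 67 s, if anything falls off the work surface, if the arm or the gripper's body presses on something with over 40 N, if the wrist force passes 120 N, or if a joint passes its speed limit or range.

### The arm

A 7-joint arm with a two-finger parallel gripper is mounted at the origin on a cart in front of the work surface, level with it; the furniture and walls round the work are solid. World frame = base frame: x ahead of the robot, y to its left, z up, the work surface at z = 0. Lengths are in m, angles in rad, forces in N, time in s.
With the tool pointing down it reaches from about 0.35 to 0.9 m from the base axis. Payload 8.1 kg.
Tool frame: the origin (TCP) lies midway between the tips of the shut fingers; the grasp point (between the pads) lies 19 mm behind it; z points along the fingers, y is the line along which they close (so a half turn about z gives the same grasp; the last joint's range is limited). The gripper opens to 92 mm and grips with 3 to 60 N. Pads are 19 mm wide; open, the fingers measure 130 mm over their backs; the gripper's body (75 mm by 190 mm) begins 47 mm behind the grasp point.
Start: joints at [1.13, 0.434, 0.025, 1.573, -0.012, 1.134, -0.075], TCP at [0.207, -0.59, 0.227] pointing down, gripper open.
Joint ranges: [-2.62, 2.62], [-0.44, 2.09], [-1.27, 1.32], [0.08, 2.57], [-1.32, 4.46], [0.12, 2], [-2.74, 2.74]. Speed limits (rad/s): [2.22, 2.22, 3.01, 3.01, 3.14, 3.14, 3.14].

### API

Orientations are given as a unit quaternion [w, x, y, z].
In Python, from station import read_state, camera, job_done gives the robot as it stands. The module is installed in compiled form; this text tells all that it offers.
- The arm moves only by the tool servo_tool, never from a script. Its argument "series" is a list of rows, each a list of 3 entries, a list of its own where there are three numbers: the shift along the tool's x, y, z in m, then the turn, a rotation vector about the tool's x, y, z in rad, then the opening, from 0 (shut) to 1 (fully open). In form: [[[tx, ty, tz], [wx, wy, wz], hand], ...]. A call has 1 to 8 rows; each row is the pose to reach, as a shift and turn from the pose commanded when the call began, along the tool's axes at that moment; what a row does not reach only later rows make up. A row lasts 1/10 s, in which the tool goes at most 50 mm and 8.59 degrees, less where a joint would pass 70% of its speed; a pose out of reach is approached as far as the arm can. A call with a gripper value outside its range is refused whole. The fingers move at their own pace and stop on an object; "grip_force" is the grip in N (left out, the last holds). Time passes only in rows, so rows that repeat a pose let the fingers close. It gives the time, the measured TCP pose, the force, the opening and the grip force at its end, in the units of the state.
- read_state(): the state, without advancing time (a new reading comes with each control period).
- camera(name): name is "scene" or "top"; returns a dict with "frame" (400x640x3 uint8, blue, green, red), "z_map" (400x640 float32, m along the optical axis (not along the pixel's ray), 0 where there is no reading), "fx", "fy", "cx", "cy" (pixels), "R" (3x3) and "t" (3): a world point X has camera coordinates R X + t. Camera axes: x right, y down, z forward; pixel columns grow to the right and rows downward; lengths in m; the calibration is good to about 2 mm. A picture is of the moment at which its call begins.
- job_done(): hands the job in; it is judged then, once.
The state is a dict: "clock": time; "qpos": joint angles; "dq": joint speeds; "tau": joint torques, N m; "eef_pos": TCP position; "orientation": TCP orientation; "contact_force": force on the tool from outside, world axes, zero at the start; "moment": the same for the moment, N m; "finger_gap": finger opening in m; "finger_force": force on a finger pad.
Only numpy, scipy, OpenCV 4.12 (cv2) and the standard library are available. Lean on these libraries where they do the work, as an engineer would, in place of code of your own. Each camera call takes 0.05 s, during which the arm holds its last target. There are 200 camera calls.

## Working session

There is one attempt and no reset: what is moved stays moved. The work goes in short steps, Python scripts to look and compute and a tool call to move; the robot and the scene stay as the last step left them, time stands still between calls to the robot, and variables do not carry over. Pictures are saved under pics/ and viewed, at most 13 in all, crops included, and the job is handed in when it is done.

Besides the shell and the picture viewer there is one more tool, called after "Call:" as name(argument=value, ...), one argument or row to a line, values as JSON. servo_tool: Moves the arm, as the interface text tells. Its arguments: {"type":"object","properties":{"series":{"type":"array","items":{"type":"array"}},"grip_force":{"type":"number"}},"required":["series"]}

```bash
mkdir -p pics
python3 - <<'E'
from station import *
import cv2,numpy as np,pickle
s=read_state();print({k:np.round(v,3) for k,v in s.items()})
for n in("scene","top"):
    c=camera(n);pickle.dump(c,open(n+".pkl","wb"));cv2.imwrite(f"pics/{n}0.png",c["frame"])
    print(n,c["fx"],c["cx"],c["cy"],np.round(c["R"],3).tolist(),np.round(-c["R"].T@c["t"],3))
E
```

```text
{'clock': np.float64(0.0), 'qpos': array([ 1.13 ,  0.435,  0.025,  1.574, -0.012,  1.134, -0.075]), 'dq': array([ 0.002, -0.   , -0.003,  0.001, -0.001, -0.001, -0.001]), 'tau': array([ 1.0000e-03, -6.6785e+01,  9.8500e-01, -3.1446e+01, -6.1000e-02,
        4.3000e-02,  0.0000e+00]), 'eef_pos': array([ 0.207, -0.589,  0.226]), 'orientation': array([-0.001,  0.986,  0.168, -0.   ]), 'contact_force': array([-0.359, -0.245, -0.714]), 'moment': array([-0.027,  0.007, -0.049]), 'finger_force': np.float64(0.0), 'finger_gap': np.float64(0.092)}
scene 362.75524608725516 314.7632575067995 201.1120814253444 [[-0.883, -0.47, -0.009], [-0.362, 0.692, -0.624], [0.299, -0.548, -0.781]] [0.26  0.55  0.922]
top 476.1808448048669 321.97271714481906 198.7467893797342 [[0.01, -1.0, -0.003], [-0.991, -0.01, -0.133], [0.133, 0.004, -0.991]] [ 0.38  -0.057  1.538]
```

View pics/scene0.png

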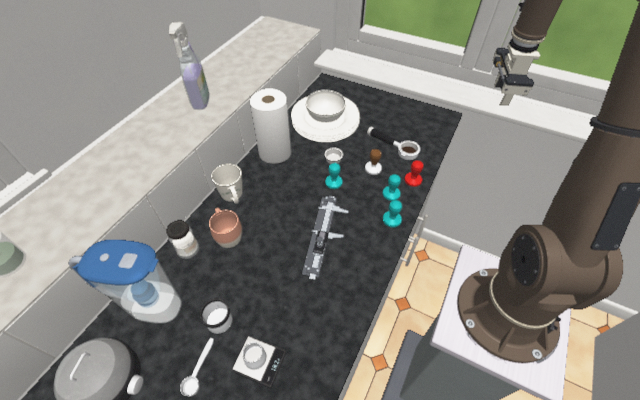

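View pics/top0.png

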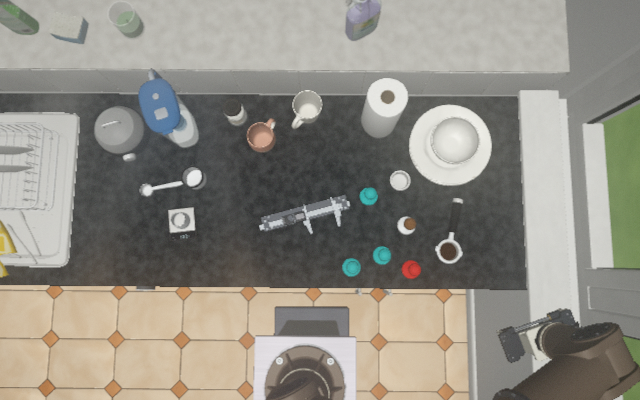

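The scene view shows the tamper (brown knob, 375,158) and the caliper (322,235). In the top view the tamper is at (406,225), the caliper beam runs from (262,225) to (350,203), and its jaws point down toward the robot. The red and turquoise look-alikes stand near the tamper.

```bash
cat > h.py <<'E'
import numpy as np,cv2
def ray(c,uv,z):
    "pixel -> world point on the plane at height z"
    d=c["R"].T@np.array([(uv[0]-c["cx"])/c["fx"],(uv[1]-c["cy"])/c["fy"],1.]);o=-c["R"].T@c["t"]
    return o+d*(z-o[2])/d[2]
def cloud(c):
    v,u=np.indices(c["z_map"].shape);z=c["z_map"]
    P=np.stack([(u-c["cx"])/c["fx"]*z,(v-c["cy"])/c["fy"]*z,z],-1)
    W=(P-c["t"])@c["R"];W[z==0]=np.nan
    return W
def pix(c,X):
    p=c["R"]@np.asarray(X)+c["t"];return np.array([c["cx"]+c["fx"]*p[0]/p[2],c["cy"]+c["fy"]*p[1]/p[2]])
E
python3 - <<'E'
from h import *;import pickle
for n,b in(("top",(250,185,430,265)),("scene",(290,135,420,285))):
    c=pickle.load(open(n+".pkl","rb"));x0,y0,x1,y1=b
    k=4.4 if n=="top" else 3.9
    cv2.imwrite(f"pics/{n}c.png",cv2.resize(c["frame"][y0:y1,x0:x1],None,fx=k,fy=k,interpolation=cv2.INTER_CUBIC))
    W=cloud(c);h=cv2.cvtColor(c["frame"],cv2.COLOR_BGR2HSV)
    m=(h[...,0]>4)&(h[...,0]<22)&(h[...,1]>90)&(W[...,2]>.015)&(W[...,2]<.1);m[:y0]=0;m[y1:]=0;m[:,:x0]=0;m[:,x1:]=0
    nn,l,st,ce=cv2.connectedComponentsWithStats(m.astype('uint8'))
    for i in range(1,nn):
        if st[i,4]>8:print(n,st[i],ce[i],np.nanmedian(W[l==i],0),np.nanmax(W[l==i],0))
E
```

```text
top [404 218  12  12  97] [409.67010309 223.45360825] [ 0.50211721 -0.32122924  0.08187996] [ 0.51876942 -0.30370751  0.09047244]
scene [370 150  11  15 121] [374.85950413 155.94214876] [ 0.49887507 -0.30664078  0.07594009] [ 0.51723517 -0.29646393  0.08835696]
```

View pics/topc.png

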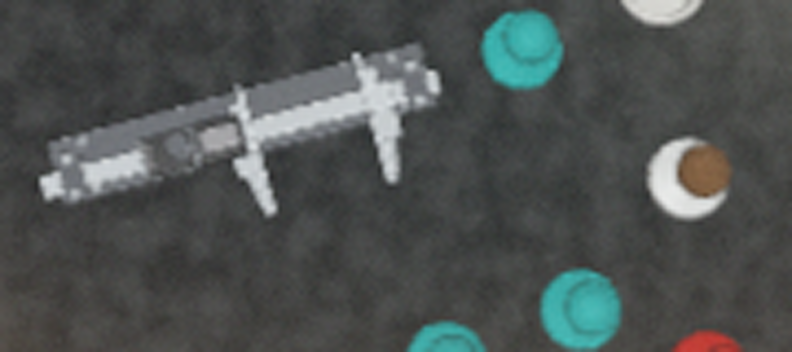

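View pics/scenec.png

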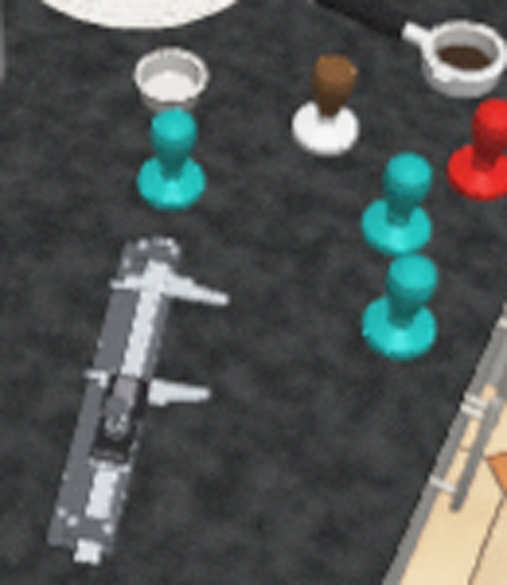

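The crops show the caliper's fixed jaw on the right (top crop 385,130) and the moving jaw with the dark post to its left (260,180; post 180,147). The real tamper has a white steel base and a brown knob at (690,178). Next I'll measure these.

Run:
```python
from h import *;import pickle
T=pickle.load(open("top.pkl","rb"));S=pickle.load(open("scene.pkl","rb"))
o,q=(lambda c:-c["R"].T@c["t"])(T),0
def dirn(c,uv):
    d=c["R"].T@np.array([(uv[0]-c["cx"])/c["fx"],(uv[1]-c["cy"])/c["fy"],1.]);return d/np.linalg.norm(d)
def tri(a,b):
    A=np.zeros((3,3));B=np.zeros(3)
    for c,uv in((T,a),(S,b)):
        d=dirn(c,uv);M=np.eye(3)-np.outer(d,d);A+=M;B+=M@(-c["R"].T@c["t"])
    return np.linalg.solve(A,B)
# tamper: white base hull
for c,b in((T,(394,212,420,238)),(S,(355,145,390,180))):
    x0,y0,x1,y1=b;h=cv2.cvtColor(c["frame"],cv2.COLOR_BGR2HSV)
    m=((h[...,2]>125)&(h[...,1]<60));k=np.zeros_like(m);k[y0:y1,x0:x1]=1;m&=k
    p=np.argwhere(m)[:,::-1];W=np.array([ray(c,t,.005) for t in p])
    (cx,cy),r=cv2.minEnclosingCircle(W[:,:2].astype('float32'));print("base",cx,cy,r,len(p))
print("knob tri",tri((409.7,223.5),(374.9,156)))
# caliper cloud
W=cloud(T);f=T["frame"].max(2)
for (u,v) in [(390,80),(388,110),(390,130),(390,170),(265,200),(258,180),(180,147)]:
    a=(250+u/4.4,185+v/4.4);print(u,v,ray(T,a,.008),W[int(a[1]),int(a[0])])
top=lambda u,v,z:ray(T,(250+(u+.5)/4.4-.5,185+(v+.5)/4.4-.5),z)
sc=lambda u,v,z:ray(S,(290+(u+.5)/3.9-.5,135+(v+.5)/3.9-.5),z)
print("post",top(180,145,.051),sc(123,392,.051))
print("clampends",top(50,185,.015),top(434,83,.015))
g=T["frame"][195:236,300:345].max(2)
for r in range(210,236):print(r,' '.join("%3d"%x for x in T["frame"][r,300:345].max(1)))
```

```text
base 0.5019169449806213 -0.32256633043289185 0.030232973396778107 163
base 0.5036649703979492 -0.3195459544658661 0.032817307859659195 167
knob tri [ 0.50367385 -0.3260865   0.05427324]
390 80 [ 0.57099141 -0.10546796  0.008     ] [ 0.57243224 -0.10361368  0.00105781]
388 110 [ 0.54877254 -0.10411836  0.008     ] [ 5.49588680e-01 -1.03756632e-01  5.33201853e-04]
390 130 [ 0.53403084 -0.10566651  0.008     ] [ 0.53609075 -0.10369568  0.00493633]
390 170 [ 0.50463107 -0.10582445  0.008     ] [ 0.5064042  -0.10366875  0.01114817]
265 200 [ 0.48178014 -0.01464655  0.008     ] [ 0.48328116 -0.01387668  0.00729775]
258 180 [ 0.49635643 -0.00933243  0.008     ] [ 4.99904607e-01 -6.97531051e-03 -2.15311888e-04]
180 147 [0.52001234 0.0481751  0.008     ] [0.51762514 0.0483018  0.04797092]
post [0.51872052 0.04647387 0.051     ] [0.51925952 0.04058851 0.051     ]
clampends [0.49192078 0.14309771 0.015     ] [ 0.56946027 -0.13623226  0.015     ]
210 125 114 155 175 195 216 186 123 125 121 124 124 127 153 188 201 196 204 206 207 208 207 208 207 209 209 207 211 210 211 208 194 167 162 173 196 212
[... 3932 characters left out ...]
  62 112 185 212 176  67  63  63  65  68  63  67  63  61  59  61  65  63  59  62  60  62  65  69  69  68  70  69  61  65  66  65  58  63  62  64  65
233  63  65  69  71  75  76  69  66  67  64 146 163 118  65  62  62  61  64  73  73  66  68  64  64  68  59  61  59  57  63  65  63  65  66  67  68  71  69  70  60  60  59  58  63  64
234  61  65  65  68  70  72  72  67  68  65  87  86  62  62  63  59  61  68  75  75  74  71  71  69  65  63  60  58  65  64  70  69  67  69  65  68  70  71  65  66  59  59  61  67  66
235  63  63  59  63  65  64  67  68  70  65  59  59  62  57  59  61  64  73  78  74  80  75  77  72  65  61  60  64  63  64  71  70  67  65  63  65  70  67  67  64  58  66  63  60  62
```

```bash
cat >> h.py <<'E'
def edge(c,rows,u0,u1,sgn,z,th=135):
    "first bright crossing along rows: sgn +1 scanning right (dark->bright), -1 scanning left"
    g=c["frame"].max(2).astype(float);out=[]
    for r in rows:
        us=range(u0,u1) if sgn>0 else range(u0,u1,-1)
        for u in us:
            a,b=g[r,u],g[r,u+sgn]
            if a<th<=b: out.append(ray(c,(u+sgn*(th-a)/(b-a),r),z)[:2]);break
    return np.array(out)
E
python3 - <<'E'
from h import *;import pickle
T=pickle.load(open("top.pkl","rb"))
F=edge(T,range(217,225),325,340,1,.008);M=edge(T,range(221,232),322,300,-1,.008)
def line(P):
    vx,vy,x,y=cv2.fitLine(P.astype('float32'),cv2.DIST_L2,0,.01,.01).ravel();
    if vx<0:vx,vy=-vx,-vy
    r=(P-[x,y])@[-vy,vx];return np.array([x,y]),np.degrees(np.arctan2(vy,vx)),r.std()
lf,lm=line(F),line(M);print(lf,lm)
# beam axis: clamp ends / post
e0=ray(T,(250+50.5/4.4-.5,185+185/4.4-.5),.012)[:2];e1=ray(T,(250+434.5/4.4-.5,185+83.5/4.4-.5),.012)[:2]
d=e0-e1;print("beam len",np.linalg.norm(d),"x-axis yaw",np.degrees(np.arctan2(-d[0],d[1])))
for yaw in (14,15,):
    a=np.radians(yaw);X=np.array([np.cos(a),np.sin(a)]);Y=np.array([-X[1],X[0]])
    post=np.array([.5187,.0465])
    bx=np.mean([post@X]);O=bx*X+(lf[0]@Y)*Y
    print(yaw,"origin",O,"open",(lm[0]-lf[0])@Y,"post y",(post-O)@Y,"ends x",(e0-O)@X,(e1-O)@X,(e0-O)@Y,(e1-O)@Y,"jaw x",(F-O)@X,(M-O)@X)
E
```

```text
(array([ 0.51467764, -0.09716681], dtype=float32), np.float32(14.983167), np.float64(0.0004378864784920473)) (array([ 0.49613482, -0.01567705], dtype=float32), np.float32(16.525185), np.float64(0.0005518308983002396))
beam len 0.290375353563244 x-axis yaw 15.444246906858991
14 origin [ 0.55218833 -0.08781435] open 0.08355509278128823 post y 0.13842619950206742 ends x -0.0019493575399301517 0.005369319341521825 0.23888392169086756 -0.051399186542601435 jaw x [-0.02685824 -0.03047913 -0.03371773 -0.03688054 -0.04024879 -0.04381487
 -0.04699403 -0.05027883] [-0.02028348 -0.02343057 -0.02682151 -0.0305009  -0.03360831 -0.03682068
 -0.04010139 -0.04377037 -0.04690394 -0.05025169 -0.0538128 ]
15 origin [ 0.55434726 -0.08653737] open 0.08351231153551482 post y 0.13773042353936835 ends x -0.0001958316459322551 0.002055591778813416 0.23820686651057968 -0.0521597587230058 jaw x [-0.02925793 -0.03289965 -0.03613136 -0.03928189 -0.04265297 -0.04623644
 -0.04940491 -0.05268688] [-0.02123248 -0.02436638 -0.02776204 -0.03146732 -0.03455906 -0.03776354
 -0.04104148 -0.04473613 -0.04785648 -0.05120675 -0.05478607]
```

Call:
servo_tool(
  series=[
    [[0.023, -0.01, 0], [0, 0, -0.09], 1],
    [[0.046, -0.02, 0], [0, 0, -0.19], 1],
    [[0.069, -0.029, 0], [0, 0, -0.28], 1],
    [[0.092, -0.039, 0], [0, 0, -0.375], 1],
    [[0.115, -0.049, 0], [0, 0, -0.47], 1],
    [[0.138, -0.058, 0], [0, 0, -0.56], 1],
    [[0.161, -0.068, 0], [0, 0, -0.66], 1],
    [[0.184, -0.078, 0], [0, 0, -0.75], 1],
  ],
)

```text
clock: 0.9
eef_pos: [0.3553, -0.4542, 0.2264]
orientation: [-0.0, 0.855, 0.519, -0.0]
contact_force: [-0.5, -0.7, -0.5]
finger_gap: 0.0918
finger_force: 0.0
```

```bash
cat >> h.py <<'E'
from scipy.spatial.transform import Rotation as Ro
def go(target,yaw,s=None):
    "shift and turn in tool axes from present pose to target TCP, tool pointing down, tool x at yaw (deg)"
    from station import read_state
    s=s or read_state();w,x,y,z=s["orientation"];R=Ro.from_quat([x,y,z,w])
    a=np.radians(yaw);G=Ro.from_matrix(np.array([[np.cos(a),np.sin(a),0],[np.sin(a),-np.cos(a),0],[0,0,-1]]).T)
    print("t",round(s["clock"],2),"p",np.round(s["eef_pos"],4),"shift",np.round(R.inv().apply(np.array(target)-s["eef_pos"]),4),"turn",np.round((R.inv()*G).as_rotvec(),4),"F",np.round(s["contact_force"],1),"gap",round(float(s["finger_gap"]),4),"q7",np.round(s["qpos"],2))
E
python3 -c "
from h import *
go((.5025,-.3215,.16),105.3)"
```

```text
t 0.9 p [ 0.3553 -0.4542  0.2264] shift [0.1856 0.0694 0.0664] turn [-6.000e-04 -5.000e-04 -7.461e-01] F [-0.5 -0.7 -0.5] gap 0.0918 q7 [ 0.96  0.37 -0.2   1.68  0.08  1.1   0.26]
```

Call:
servo_tool(
  series=[
    [[0.023, 0.009, 0.008], [0, 0, -0.09], 1],
    [[0.046, 0.017, 0.016], [0, 0, -0.19], 1],
    [[0.069, 0.026, 0.024], [0, 0, -0.28], 1],
    [[0.093, 0.035, 0.033], [0, 0, -0.373], 1],
    [[0.116, 0.044, 0.041], [0, 0, -0.47], 1],
    [[0.139, 0.052, 0.05], [0, 0, -0.56], 1],
    [[0.162, 0.061, 0.058], [0, 0, -0.66], 1],
    [[0.1856, 0.0694, 0.066], [0, 0, -0.746], 1],
  ],
)

```text
clock: 1.7
eef_pos: [0.503, -0.3223, 0.16]
orientation: [-0.0, 0.607, 0.795, -0.0]
contact_force: [-0.2, -1.1, 0.4]
finger_gap: 0.0919
finger_force: 0.0
```

```bash
python3 -c "
from h import *
from station import camera
go((.5025,-.3215,.039),105.3)
c=camera('scene');cv2.imwrite('pics/s1.png',cv2.resize(c['frame'][80:220,280:480],None,fx=4,fy=4))"
```

```text
t 1.7 p [ 0.503  -0.3223  0.16  ] shift [ 0.0009 -0.0002  0.121 ] turn [-0.0006 -0.0003 -0.0001] F [-0.2 -1.1  0.4] gap 0.0919 q7 [ 0.76  0.49 -0.4   1.7   0.22  1.    0.55]
```

View pics/s1.png

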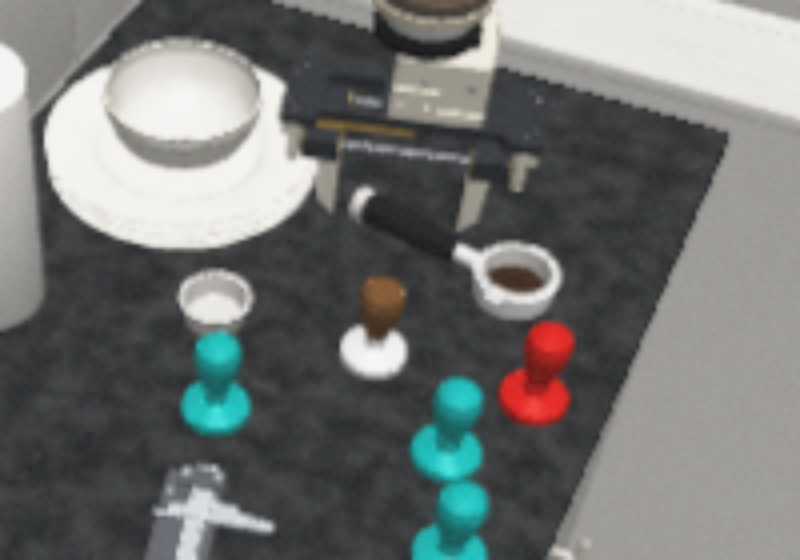

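The gripper's open fingers (crop 325,185 and 475,200) straddle the tamper's column (380,310) and nothing is in the way. I'll go down and grip.

Call:
servo_tool(
  series=[
    [[0, 0, 0.02], [0, 0, 0], 1],
    [[0, 0, 0.04], [0, 0, 0], 1],
    [[0, 0, 0.06], [0, 0, 0], 1],
    [[0, 0, 0.08], [0, 0, 0], 1],
    [[0, 0, 0.095], [0, 0, 0], 1],
    [[0, 0, 0.108], [0, 0, 0], 1],
    [[0, 0, 0.117], [0, 0, 0], 1],
    [[0, 0, 0.121], [0, 0, 0], 1],
  ],
  grip_force=12,
)

```text
clock: 2.55
eef_pos: [0.5024, -0.3229, 0.0389]
orientation: [-0.0, 0.608, 0.794, -0.0]
contact_force: [-0.3, -0.2, 0.4]
finger_gap: 0.0918
finger_force: 0.0
```

Call:
servo_tool(
  series=[
    [[0, 0, 0], [0, 0, 0], 0.6],
    [[0, 0, 0], [0, 0, 0], 0.5],
    [[0, 0, 0], [0, 0, 0], 0.4],
    [[0, 0, 0], [0, 0, 0], 0.3],
    [[0, 0, 0], [0, 0, 0], 0.2],
    [[0, 0, 0], [0, 0, 0], 0.1],
    [[0, 0, 0], [0, 0, 0], 0.1],
    [[0, 0, 0], [0, 0, 0], 0.1],
  ],
  grip_force=12,
)

```text
clock: 3.35
eef_pos: [0.5027, -0.323, 0.0398]
orientation: [0.0, 0.608, 0.794, 0.0]
contact_force: [0.6, 1.0, 0.3]
finger_gap: 0.0371
finger_force: 12.0
```

Call:
servo_tool(
  series=[
    [[0, 0, 0], [0, 0, 0], 0.1],
    [[0, 0, 0], [0, 0, 0], 0.1],
    [[0, 0, -0.005], [0, 0, 0], 0.1],
    [[0, 0, -0.012], [0, 0, 0], 0.1],
    [[0, 0, -0.022], [0, 0, 0], 0.1],
    [[0, 0, -0.034], [0, 0, 0], 0.1],
    [[0, 0, -0.045], [0, 0, 0], 0.1],
    [[0, 0, -0.05], [0, 0, 0], 0.1],
  ],
  grip_force=25,
)

```text
clock: 4.15
eef_pos: [0.5033, -0.3234, 0.0916]
orientation: [0.001, 0.608, 0.794, 0.0]
contact_force: [-0.0, 0.2, -3.7]
finger_gap: 0.0364
finger_force: 25.0
```

```bash
python3 -c "
from h import *
from station import camera
go((.5013,-.0678,.089),105.3)
c=camera('scene');cv2.imwrite('pics/s2.png',cv2.resize(c['frame'][80:220,280:480],None,fx=4,fy=4))"
```

```text
t 4.15 p [ 0.5033 -0.3234  0.0916] shift [0.2473 0.0645 0.0023] turn [ 0.0016  0.0016 -0.0041] F [-0.   0.2 -3.7] gap 0.0364 q7 [ 0.74  0.56 -0.38  1.77  0.26  0.86  0.51]
```

View pics/s2.png

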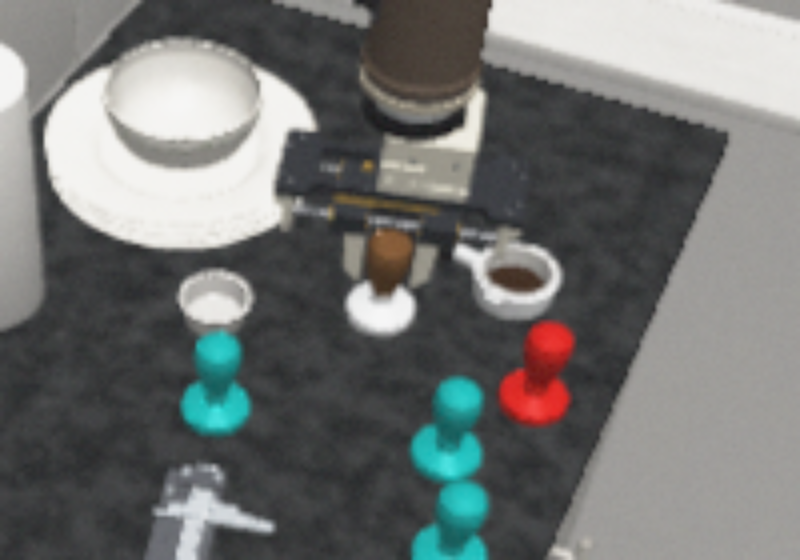

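The tamper hangs upright in the fingers (crop 388,270) and is clear of everything else. I'll carry it over the gap between the jaws.

Call:
servo_tool(
  series=[
    [[0.005, 0.001, 0], [0, 0, 0], 0.1],
    [[0.015, 0.004, 0], [0, 0, 0], 0.1],
    [[0.031, 0.008, 0], [0, 0, 0], 0.1],
    [[0.05, 0.013, 0], [0, 0, 0], 0.1],
    [[0.07, 0.018, 0], [0, 0, 0], 0.1],
    [[0.09, 0.023, 0], [0, 0, 0], 0.1],
    [[0.11, 0.029, 0], [0, 0, 0], 0.1],
    [[0.13, 0.034, 0], [0, 0, 0], 0.1],
  ],
)

```text
clock: 5.0
eef_pos: [0.5012, -0.1858, 0.0895]
orientation: [-0.0, 0.608, 0.794, 0.0]
contact_force: [0.9, 0.4, -3.8]
finger_gap: 0.0361
finger_force: 25.0
```

Call:
servo_tool(
  series=[
    [[0.02, 0.005, 0], [0, 0, 0], 0.1],
    [[0.04, 0.0105, 0], [0, 0, 0], 0.1],
    [[0.06, 0.016, 0], [0, 0, 0], 0.1],
    [[0.08, 0.021, 0], [0, 0, 0], 0.1],
    [[0.098, 0.0255, 0], [0, 0, 0], 0.1],
    [[0.11, 0.029, 0], [0, 0, 0], 0.1],
    [[0.116, 0.03, 0], [0, 0, 0], 0.1],
    [[0.117, 0.0305, 0], [0, 0, 0], 0.1],
  ],
)

```text
clock: 5.8
eef_pos: [0.5004, -0.0668, 0.0896]
orientation: [-0.0, 0.608, 0.794, -0.0]
contact_force: [0.0, -0.6, -4.2]
finger_gap: 0.036
finger_force: 25.0
```

```bash
cat > loc.py <<'E'
from h import *
from station import camera,read_state
import pickle,sys
O=np.array([.5541,-.0866]);a=np.radians(15.3);X=np.array([np.cos(a),np.sin(a)]);Y=np.array([-X[1],X[0]])
zb=float(sys.argv[1]) # height of underside
s=read_state();print("t",s["clock"],"tcp in caliper mm",np.round(1e3*np.array([(s["eef_pos"][:2]-O)@X,(s["eef_pos"][:2]-O)@Y]),1),s["eef_pos"][2])
for n in("scene","top"):
    c=camera(n);pickle.dump(c,open(n+".pkl","wb"))
    p=pix(c,[*(s["eef_pos"][:2]),zb+.03]).astype(int)
    h=cv2.cvtColor(c["frame"],cv2.COLOR_BGR2HSV);x0,x1,y0,y1=p[0]-14,p[0]+14,p[1]-14,p[1]+20
    cv2.imwrite(f"pics/{sys.argv[2]}_{n}.png",cv2.resize(c["frame"][p[1]-40:p[1]+45,p[0]-60:p[0]+60],None,fx=6,fy=6,interpolation=cv2.INTER_CUBIC));print(n,"crop origin",p-[60,40])
E
python3 loc.py .051 a
```

```text
t 5.8 tcp in caliper mm [-46.6  33.3] 0.08964717447109015
scene crop origin [283 164]
top crop origin [266 182]
```

View pics/a_scene.png

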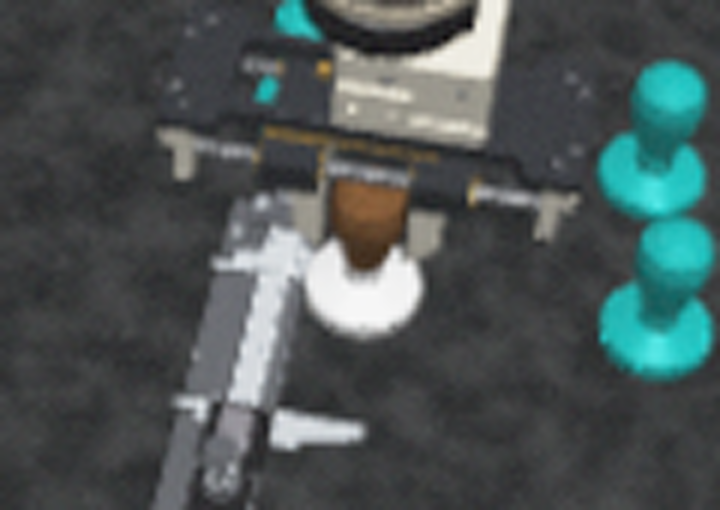

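```bash
cat > base.py <<'E'
from loc import *
from scipy.optimize import least_squares
th=np.linspace(0,2*np.pi,360)
def fit(n,uc,vb,zb):
    "base centre from the blob's mid column and its lowest row"
    c=pickle.load(open(n+".pkl","rb"))
    def f(p):
        q=np.array([pix(c,[p[0]+.029*np.cos(t),p[1]+.029*np.sin(t),zb+z]) for z in(.001,.008) for t in th])
        return [(q[:,0].min()+q[:,0].max())/2-uc,q[:,1].max()-vb]
    p=least_squares(f,s["eef_pos"][:2],x_scale=.01,diff_step=1e-3).x;d=p-O
    print(n,"base",np.round(p,4),"caliper mm",np.round(1e3*np.array([d@X,d@Y]),1))
def blob(n,zb):
    c=pickle.load(open(n+".pkl","rb"));h=c["frame"].astype(float)
    p=np.round(pix(c,[*(s["eef_pos"][:2]),zb+.005])).astype(int)
    m=((h.min(2)>150)&(h.max(2)-h.min(2)<25)).astype('uint8');return c,p,m
E
python3 - .050 b <<'E'
from base import *
for n in("scene","top"):
    c,p,m=blob(n,.05);print(n,p)
    for r in range(p[1]-7,p[1]+14):print(r,p[0]-14,' '.join("%3d"%x for x in c["frame"][r,p[0]-14:p[0]+15].min(1)))
E
```

```text
t 5.9 tcp in caliper mm [-46.8  31.8] 0.08961501814557414
scene crop origin [283 164]
top crop origin [267 182]
scene [343 210]
203 329 215 217 217 207 160 135 138 116  69  99  80  48  37  37  34  42  40  41  44  40  46  58 126 139 140 143 139  96  61
204 329 213 218 218 203 170 128 116 128 157 189 145  70  37  34  39  35  39  43  38  86 103  80 129 143 141 141 138  94  63
205 329 220 218 220 207 199 163 126 188 226 231 210 113  30  37  35  31  28  36  56 173 182 112 126 139 139 132 113  82  67
206 329 218 218 219 207 222 204 211 229 232 232 231 158  62  36  37  39  30  38 129 226 224 149 148 135 122 100  76  65  67
207 329 217 218 219 187 204 208 235 235 232 233 233 185 107  50  34  27  35  77 205 235 237 211 213 152  80  63  65  66  66
208 329 214 220 227 202 202 219 232 235 236 235 235 188 145 127  79  92  83 140 230 240 239 239 240 193 103  63  65  66  64
209 329 208 217 216 208 198 224 235 237 237 237 237 193 171 180 154 164 157 182 234 240 240 241 240 225 130  57  62  64  62
210 329 216 207 141 158 166 219 235 238 238 238 239 230 215 187 189 183 207 222 239 242 241 241 241 235 
[... 3549 characters left out ...]
  74  71  70  74  77  73  72  74  75  73  73  73  72  72  71  72  71  70  73  70
233 313  78  77  66  61  69  71  65  71  69  73  74  73  71  73  67  74  70  70  69  74  70  74  70  67  73  69  68  71  70
234 313  78  79  61  63  66  68  71  68  69  71  74  69  73  74  70  73  73  70  74  70  69  72  74  72  70  68  69  73  67
235 313  75  68  65  68  66  64  70  70  66  67  75  71  71  70  71  73  71  73  71  74  71  79  65  70  72  72  73  72  75
236 313  59  65  60  64  66  71  71  71  69  72  69  70  74  73  73  71  72  74  74  71  73  74  75  74  69  73  70  70  69
237 313  63  58  62  65  68  68  72  68  68  66  73  73  70  72  73  69  72  75  74  72  69  69  73  73  74  71  73  73  72
```

View pics/a_top.png

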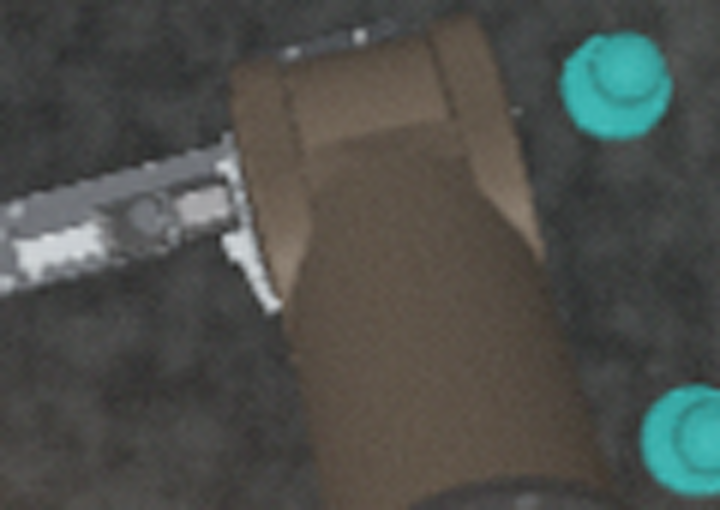

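```bash
python3 - .050 b <<'E'
from base import *
fit("scene",343.2,219.0,.050)
S=pickle.load(open("scene.pkl","rb"))
cal=lambda P:np.round(1e3*np.array([(P[:2]-O)@X,(P[:2]-O)@Y]),1)
sc=lambda u,v,z:cal(ray(S,(290+(u+.5)/3.9-.5,135+(v+.5)/3.9-.5),z))
for p in((200,297),(225,304)):print("fixed",sc(*p,.008))
for p in((160,381),(180,385),(208,389)):print("moving",sc(*p,.008))
print("post",sc(123,392,.051),"red chk TCP pix",pix(S,s["eef_pos"]))
E
```

```text
t 6.0 tcp in caliper mm [-46.9  31.4] 0.0896037545402894
scene crop origin [283 164]
top crop origin [267 182]
scene base [ 0.5003 -0.0662] caliper mm [-46.5  33.9]
fixed [-36.    1.4]
fixed [-56.9   4.1]
moving [-20.2  88.2]
moving [-35.9  88.5]
moving [-57.7  87.5]
post [ -0.  131.9] red chk TCP pix [344.09687444 202.56279271]
```

The scene view shows the tamper hanging between the jaws with about 2.4 mm to the fixed face. In the top view the arm hides it. I'll shift 2 mm in the opening direction and lower.

Call:
servo_tool(
  series=[
    [[0.002, 0, 0.003], [0, 0, 0], 0.1],
    [[0.002, 0, 0.01], [0, 0, 0], 0.1],
    [[0.002, 0, 0.018], [0, 0, 0], 0.1],
    [[0.002, 0, 0.026], [0, 0, 0], 0.1],
    [[0.002, 0, 0.034], [0, 0, 0], 0.1],
    [[0.002, 0, 0.04], [0, 0, 0], 0.1],
    [[0.002, 0, 0.044], [0, 0, 0], 0.1],
    [[0.002, 0, 0.045], [0, 0, 0], 0.1],
  ],
)

```text
clock: 6.9
eef_pos: [0.4999, -0.0657, 0.0442]
orientation: [-0.0, 0.608, 0.794, -0.0]
contact_force: [-0.3, 1.1, -3.7]
finger_gap: 0.0364
finger_force: 25.0
```

Call:
servo_tool(
  series=[
    [[0, 0, 0.001], [0, 0, 0], 0.1],
    [[0, 0, 0.002], [0, 0, 0], 0.1],
    [[0, 0, 0.003], [0, 0, 0], 0.1],
    [[0, 0, 0.003], [0, 0, 0], 0.1],
  ],
)

```text
clock: 7.3
eef_pos: [0.5002, -0.0658, 0.0418]
orientation: [0.0, 0.608, 0.794, 0.0]
contact_force: [-0.0, 0.0, -4.0]
finger_gap: 0.0366
finger_force: 25.0
```

```bash
python3 - .002 b <<'E'
from base import *
c,p,m=blob("scene",.002);print(p)
for r in range(p[1]-9,p[1]+14):print(r,p[0]-14,' '.join("%3d"%x for x in c["frame"][r,p[0]-14:p[0]+15].min(1)))
E
```

```text
t 7.3 tcp in caliper mm [-46.5  34.3] 0.04176613406838809
scene crop origin [282 175]
top crop origin [266 184]
[342 220]
211 328 215 210 200 170 144 141 141 140  85  46  45  44  46  42  50  50  50  48  49  48  45  59 128 141 132 126 116  78  51
212 328 217 188 172 145 133 140 142 133  78  41  36  39  47  49  44  43  47  46  44  42  37  59 127 141 141 142 147  95  58
213 328 213 201 151 113 121 125 138 122  71  91  66  33  39  39  38  45  44  42  38  39  40  71 130 138 143 143 143  92  51
214 328 216 213 145 105 108  94 115 133 134 179 133  62  33  37  36  40  38  39  38  87  99 100 133 141 140 144 115  69  54
215 328 215 197 132 105  96  68  71 194 215 228 209 112  30  35  37  32  33  37  36 172 163 126 135 140 141 136  95  60  46
216 328 208 163 120 108  84  72 143 230 235 232 231 157  60  28  36  33  32  34 119 224 185 122 136 132 123 111  78  56  56
217 328 188 145 114 111  80  86 214 233 232 233 232 185  92  34  36  34  33  77 205 234 215 182 187 126  75  65  59  60  54
218 328 204 142 108 107  77 128 223 235 234 234 235 189 117  70  44  34  69 134 229 239 238 234 235 163  70  6
[... 1173 characters left out ...]
  91 123 149 171 191 200 213 208 180 152 134 100  70  63  64  61  60  56  53  56
229 328 109  85  57  46  51  57  53  54  51  52  63  92 105 123 130 131 160 115  85  64  64  69  67  69  68  67  61  53  48
230 328 108  77  51  50  48  50  54  51  50  52  46  54  60  62  59  55  53  55  61  63  64  68  73  70  66  67  61  55  45
231 328 102  70  51  48  51  55  54  53  48  48  44  51  55  63  60  60  61  62  65  69  69  72  67  74  66  66  63  58  52
232 328  97 155 141 123  91  72  60  49  45  46  51  54  56  57  58  57  60  62  66  69  70  72  70  75  66  63  64  59  51
233 328 125 214 206 196 170 159 149 127 120 104  79  69  60  61  58  57  58  56  57  59  64  68  70  68  71  67  60  58  54
```

View pics/b_scene.png

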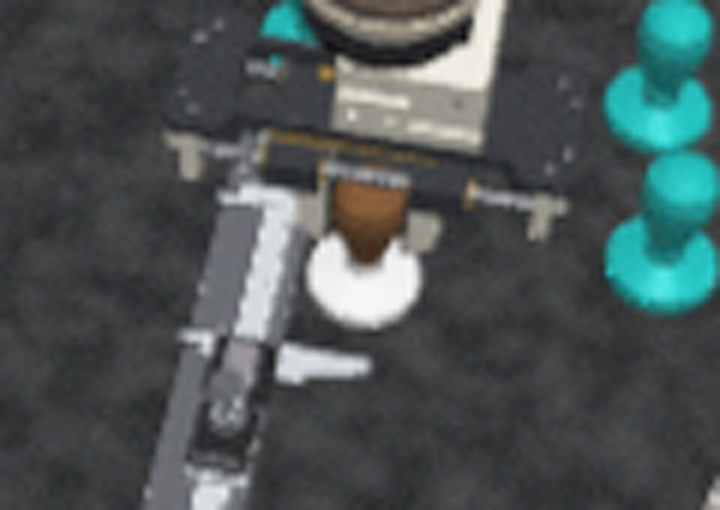

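The white base (365,275) stands in the gap, clear of the moving jaw (325,365), and still hangs about 2 mm up (−4 N).

Call:
servo_tool(
  series=[
    [[0, 0, 0.001], [0, 0, 0], 0.1],
    [[0, 0, 0.0015], [0, 0, 0], 0.1],
    [[0, 0, 0.002], [0, 0, 0], 0.1],
    [[0, 0, 0.002], [0, 0, 0], 0.1],
  ],
)

```text
clock: 7.8
eef_pos: [0.5001, -0.0658, 0.0398]
orientation: [0.0, 0.608, 0.794, -0.0]
contact_force: [-0.1, -0.0, -2.5]
finger_gap: 0.0362
finger_force: 25.0
```

Touching down; a little more.

Call:
servo_tool(
  series=[
    [[0, 0, 0.0005], [0, 0, 0], 0.1],
    [[0, 0, 0.001], [0, 0, 0], 0.1],
    [[0, 0, 0.001], [0, 0, 0], 0.1],
  ],
)

```text
clock: 8.1
eef_pos: [0.5002, -0.0659, 0.0396]
orientation: [0.0, 0.608, 0.794, -0.0]
contact_force: [-4.8, -0.8, 11.6]
finger_gap: 0.0368
finger_force: 25.0
```

Call:
servo_tool(
  series=[
    [[0, 0, -0.001], [0, 0, 0], 0.1],
    [[0, 0, -0.001], [0, 0, 0], 0.45],
    [[0, 0, -0.001], [0, 0, 0], 0.55],
    [[0, 0, -0.001], [0, 0, 0], 0.65],
    [[0, 0, -0.001], [0, 0, 0], 0.75],
    [[0, 0, -0.001], [0, 0, 0], 0.75],
    [[0, 0, -0.001], [0, 0, 0], 0.75],
  ],
  grip_force=10,
)

```text
clock: 8.8
eef_pos: [0.5001, -0.0658, 0.0397]
orientation: [0.0, 0.608, 0.794, -0.0]
contact_force: [0.3, -1.1, 0.1]
finger_gap: 0.0683
finger_force: 0.0
```

Call:
servo_tool(
  series=[
    [[0, 0, -0.01], [0, 0, 0], 0.75],
    [[0, 0, -0.025], [0, 0, 0], 0.75],
    [[0, 0, -0.045], [0, 0, 0], 0.75],
    [[0, 0, -0.065], [0, 0, 0], 0.75],
    [[0, 0, -0.085], [0, 0, 0], 0.75],
    [[0, 0, -0.1], [0, 0, 0], 0.75],
    [[0, 0, -0.11], [0, 0, 0], 0.75],
    [[0, 0, -0.11], [0, 0, 0], 0.75],
  ],
)

```text
clock: 9.6
eef_pos: [0.5009, -0.0658, 0.1513]
orientation: [0.001, 0.608, 0.794, 0.001]
contact_force: [0.1, -0.4, 0.2]
finger_gap: 0.069
finger_force: 0.0
```

```bash
python3 - 0 c <<'E'
from base import *
P=O+(.0833+.055+.032)*Y
go((*P,.15),105.3)
E
```

```text
t 9.6 tcp in caliper mm [-45.8  34.1] 0.15127784618084347
scene crop origin [282 175]
top crop origin [266 184]
t 9.7 p [ 0.4999 -0.0659  0.1495] shift [ 0.1362  0.0462 -0.0005] turn [-0.0002  0.0001 -0.0043] F [-1.1 -0.4 -0.3] gap 0.0687 q7 [ 0.38  0.37 -0.45  1.93  0.2   0.89  0.09]
```

Call:
servo_tool(
  series=[
    [[0.01, 0.003, 0], [0, 0, 0], 0.5],
    [[0.03, 0.01, 0], [0, 0, 0], 0.3],
    [[0.055, 0.018, 0], [0, 0, 0], 0.1],
    [[0.08, 0.027, 0], [0, 0, 0], 0],
    [[0.103, 0.035, 0], [0, 0, 0], 0],
    [[0.122, 0.041, 0], [0, 0, 0], 0],
    [[0.133, 0.045, 0], [0, 0, 0], 0],
    [[0.1362, 0.0462, 0], [0, 0, 0], 0],
  ],
)

```text
clock: 10.5
eef_pos: [0.5089, 0.0795, 0.1492]
orientation: [-0.001, 0.607, 0.794, -0.0]
contact_force: [-0.3, -0.3, -0.3]
finger_gap: 0.0092
finger_force: 0.0
```

```bash
python3 - 0 c <<'E'
from base import *
go((*(O+(.0833+.055+.030)*Y),.030),105.3)
print(s["finger_gap"])
for n in("top","scene"):
    c=pickle.load(open(n+".pkl","rb"));cv2.imwrite(f"pics/d_{n}.png",cv2.resize(c["frame"][170:260,250:370] if n=="top" else c["frame"][150:290,270:390],None,fx=5 if n=="top" else 4,fy=5 if n=="top" else 4,interpolation=cv2.INTER_CUBIC))
a=cv2.imread("pics/d_top.png");b=cv2.imread("pics/d_scene.png")
w=cv2.resize(b,(int(b.shape[1]*450/b.shape[0]),450));v=np.hstack([a,w]);k=800/v.shape[1];cv2.imwrite("pics/d.png",cv2.resize(v,None,fx=k,fy=k));print(k,a.shape,w.shape)
E
```

```text
t 10.5 tcp in caliper mm [  0.3 172.1] 0.1492367027121547
scene crop origin [258 210]
top crop origin [220 181]
t 10.6 p [0.5091 0.0778 0.1494] shift [-2.100e-03  1.000e-04  1.194e-01] turn [-0.0007  0.0001 -0.0035] F [-0.5 -1.3  0.6] gap 0.0026 q7 [ 0.12  0.39 -0.48  1.9   0.23  0.9  -0.21]
0.009154521855155964
0.8121827411167513 (450, 600, 3) (450, 385, 3)
```

View pics/d.png

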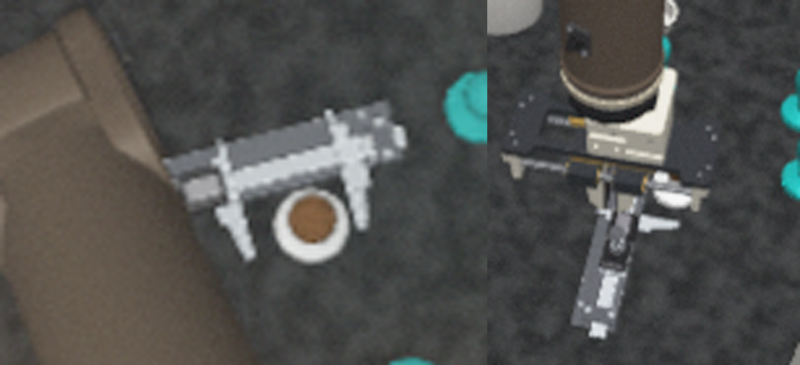

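Top view: the tamper stands upright between the open jaws, base centre at crop (311,226), with the arm behind the post. I'll check its position along the jaws.

```bash
python3 - 0 e <<'E'
from base import *
c=pickle.load(open("top.pkl","rb"));h=c["frame"].astype(float)
cal=lambda P:np.round(1e3*np.array([(P[:2]-O)@X,(P[:2]-O)@Y]),1)
m=(h.min(2)>140).astype('uint8');k=np.zeros_like(m);k[214:238,315:337]=1
F=edge(c,range(218,225),327+10,342,1,.008)
print("fixed",[cal(p) for p in F])
r=range(212,240)
for v in r:print(v,' '.join("%3d"%x for x in h[v,305:350].min(1)))
E
```

```text
t 10.6 tcp in caliper mm [  0.  170.4] 0.149361169442223
scene crop origin [258 210]
top crop origin [221 181]
fixed []
212 189 173 160 187 191 201 203 201 200 199 199 199 200 198 201 202 192 181 179 172 147 150 150 125 113 112 113 119 115 181 205 199 197 198 205 169  58  63  68  70  68  63  64  61  64
213 176 190 192 200 200 199 198 200 199 201 201 201 201 193 197 192 155 131 134 130 116 114 116 117 112 100  85  81  79 161 199 199 198 198 201 163  61  66  66  70  65  64  59  56  64
214 168 208 207 199 199 200 202 201 201 200 213 200 159 136 145 141 123 113 114 116 127 116  95  84  82  72  66  60  56 116 180 199 199 198 200 174 103  70  65  71  70  67  65  66  64
215 148 202 209 200 202 192 200 195 170 156 156 147 123 111 117 116 119 128 113  89  88  89  75  65  62  60  53  52  52  70 166 199 201 202 193 162 104  67  68  75  70  66  70  65  65
216 121 183 185 187 189 151 145 146 129 118 115 115 119 113 105  89  85  88  91  99 131 142 126  88  76  68  58  59  57  57 179 207 182 183 169 103  74  66  64  65  70  69  69  72  66
217 111 179 206 181 144 120 115 116 116 120 113  87  82  87 
[... 3471 characters left out ...]
  57  61  65  61  74  74  76  74  73  75  74  68  62  57  60  59  64  67  73  66  66  61  60  61  66  66  67  55  59  60  58  58  57  56  58  60  63
237  59  68  65  66  68  63  61  60  55  57  66  71  74  74  76  77  72  74  72  69  67  60  59  60  66  65  69  70  66  64  62  61  64  63  59  61  65  65  63  53  58  60  57  61  65
238  61  68  71  68  65  63  65  61  60  64  68  71  73  75  70  75  68  70  71  70  67  59  58  63  67  66  70  72  71  67  70  64  64  65  62  60  59  62  60  61  64  62  67  65  64
239  63  68  69  68  66  62  65  62  63  65  71  74  74  72  71  71  70  72  69  66  65  59  59  66  62  68  76  77  71  72  67  65  60  63  60  60  58  63  61  66  66  73  69  68  72
```

```bash
python3 - 0 e2 <<'E'
from base import *
c=pickle.load(open("top.pkl","rb"))
cal=lambda P:np.round(1e3*np.array([(P[:2]-O)@X,(P[:2]-O)@Y]),1)
print("base",cal(ray(c,(326.1,225.25),.005)),"fixed tip",cal(ray(c,(338.7,226.1),.008)),"moving tip",cal(ray(c,(311,233.2),.008)))
E
```

```text
t 10.7 tcp in caliper mm [ -0.2 169.2] 0.14945191295400415
scene crop origin [258 210]
top crop origin [221 181]
base [-47.3  34.8] fixed tip [-60.5  -3.6] moving tip [-59.9  88.3]
```

Call:
servo_tool(
  series=[
    [[0, 0, 0.02], [0, 0, 0], 0],
    [[0, 0, 0.04], [0, 0, 0], 0],
    [[0, 0, 0.06], [0, 0, 0], 0],
    [[0, 0, 0.08], [0, 0, 0], 0],
    [[0, 0, 0.095], [0, 0, 0], 0],
    [[0, 0, 0.107], [0, 0, 0], 0],
    [[0, 0, 0.116], [0, 0, 0], 0],
    [[0, 0, 0.119], [0, 0, 0], 0],
  ],
)

```text
clock: 11.6
eef_pos: [0.5091, 0.0773, 0.03]
orientation: [-0.0, 0.608, 0.794, -0.0]
contact_force: [0.1, -0.5, -0.3]
finger_gap: 0.0009
finger_force: 0.0
```

Call:
servo_tool(
  series=[
    [[-0.002, 0, 0], [0, 0, 0], 0],
    [[-0.004, 0, 0], [0, 0, 0], 0],
    [[-0.006, 0, 0], [0, 0, 0], 0],
    [[-0.008, 0, 0], [0, 0, 0], 0],
    [[-0.01, 0, 0], [0, 0, 0], 0],
    [[-0.01, 0, 0], [0, 0, 0], 0],
  ],
)

```text
clock: 12.2
eef_pos: [0.5122, 0.068, 0.0309]
orientation: [0.0, 0.608, 0.794, 0.0]
contact_force: [0.4, 0.9, -0.4]
finger_gap: 0.0002
finger_force: 0.0
```

Run:
```python
from h import *
go((.4,.1,.03),105.3)
```

```text
t 12.2 p [0.5122 0.068  0.0309] shift [ 0.0601 -0.1     0.0009] turn [ 0.0006 -0.     -0.0043] F [ 0.4  0.9 -0.4] gap 0.0002 q7 [ 0.07  0.55 -0.41  2.01  0.35  0.65 -0.31]
```

Call:
servo_tool(
  series=[
    [[-0.002, 0, 0], [0, 0, 0], 0],
    [[-0.004, 0, 0], [0, 0, 0], 0],
    [[-0.006, 0, 0], [0, 0, 0], 0],
    [[-0.008, 0, 0], [0, 0, 0], 0],
    [[-0.01, 0, 0], [0, 0, 0], 0],
    [[-0.012, 0, 0], [0, 0, 0], 0],
    [[-0.014, 0, 0], [0, 0, 0], 0],
    [[-0.016, 0, 0], [0, 0, 0], 0],
  ],
)

```text
clock: 13.0
eef_pos: [0.5163, 0.0525, 0.0308]
orientation: [0.0, 0.608, 0.794, 0.0]
contact_force: [0.9, 2.6, 1.4]
finger_gap: 0.0004
finger_force: 1.2
```

Call:
servo_tool(
  series=[
    [[-0.001, 0, 0], [0, 0, 0], 0],
    [[-0.002, 0, 0], [0, 0, 0], 0],
    [[-0.003, 0, 0], [0, 0, 0], 0],
    [[-0.004, 0, 0], [0, 0, 0], 0],
    [[-0.005, 0, 0], [0, 0, 0], 0],
    [[-0.006, 0, 0], [0, 0, 0], 0],
    [[-0.007, 0, 0], [0, 0, 0], 0],
    [[-0.007, 0, 0], [0, 0, 0], 0],
  ],
)

```text
clock: 13.8
eef_pos: [0.5179, 0.0466, 0.0308]
orientation: [-0.0, 0.608, 0.794, 0.0]
contact_force: [0.9, 4.2, 1.2]
finger_gap: 0.0005
finger_force: 2.3
```

Call:
servo_tool(
  series=[
    [[-0.0005, 0, 0], [0, 0, 0], 0],
    [[-0.001, 0, 0], [0, 0, 0], 0],
    [[-0.0015, 0, 0], [0, 0, 0], 0],
    [[-0.002, 0, 0], [0, 0, 0], 0],
  ],
)

```text
clock: 14.2
eef_pos: [0.5183, 0.0451, 0.0308]
orientation: [-0.0, 0.608, 0.794, 0.001]
contact_force: [0.9, 6.9, 2.3]
finger_gap: 0.0005
finger_force: 3.0
```

```bash
python3 - 0 f <<'E'
from base import *
print(s["contact_force"],s["contact_force"][:2]@Y)
c=pickle.load(open("scene.pkl","rb"));cv2.imwrite("pics/f.png",cv2.resize(c["frame"][160:270,280:400],None,fx=5,fy=5,interpolation=cv2.INTER_CUBIC))
E
```

```text
t 14.2 tcp in caliper mm [  0.2 136.4] 0.030765217057358882
scene crop origin [260 200]
top crop origin [231 178]
[0.93479816 6.93106294 2.25841664] 6.438740138187519
```

View pics/f.png

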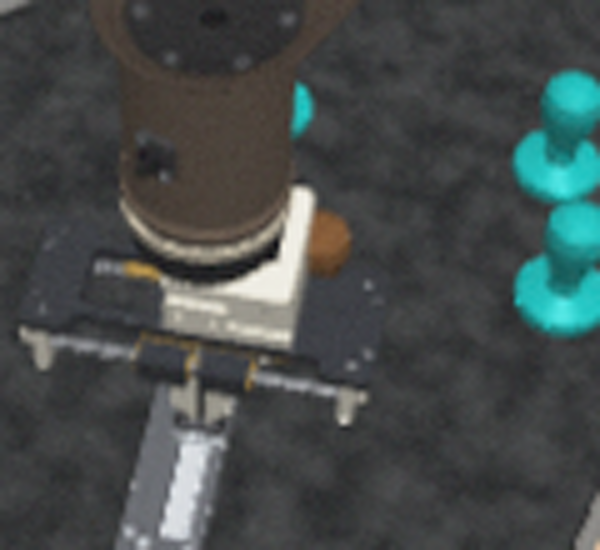

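The gripper hides the jaws and the tamper knob stands at (330,242). The force rose from 2.5 to 6.5 N where the moving jaw should meet the base, so I'll creep on, watching it.

Call:
servo_tool(
  series=[
    [[-0.0005, 0, 0], [0, 0, 0], 0],
    [[-0.001, 0, 0], [0, 0, 0], 0],
    [[-0.0015, 0, 0], [0, 0, 0], 0],
  ],
)

```text
clock: 14.6
eef_pos: [0.5188, 0.0436, 0.0308]
orientation: [-0.0, 0.608, 0.794, 0.001]
contact_force: [0.5, 5.9, 0.7]
finger_gap: 0.0003
finger_force: 3.0
```

Call:
servo_tool(
  series=[
    [[-0.0005, 0, 0], [0, 0, 0], 0],
    [[-0.001, 0, 0], [0, 0, 0], 0],
  ],
)

```text
clock: 14.8
eef_pos: [0.519, 0.0427, 0.0308]
orientation: [-0.0, 0.608, 0.794, 0.001]
contact_force: [1.5, 6.8, 0.9]
finger_gap: 0.0004
finger_force: 3.0
```

Force is steady, so it's dragging the tamper toward the fixed jaw.

Call:
servo_tool(
  series=[
    [[-0.0004, 0, 0], [0, 0, 0], 0],
    [[-0.0008, 0, 0], [0, 0, 0], 0],
    [[-0.001, 0, 0], [0, 0, 0], 0],
  ],
)

```text
clock: 15.1
eef_pos: [0.5193, 0.0417, 0.0308]
orientation: [-0.0, 0.608, 0.794, 0.001]
contact_force: [-0.2, 6.3, 1.0]
finger_gap: 0.0003
finger_force: 3.0
```

Call:
servo_tool(
  series=[
    [[-0.0004, 0, 0], [0, 0, 0], 0],
    [[-0.0008, 0, 0], [0, 0, 0], 0],
  ],
)

```text
clock: 15.3
eef_pos: [0.5195, 0.0412, 0.0308]
orientation: [-0.0, 0.608, 0.794, 0.001]
contact_force: [0.1, 7.3, 0.1]
finger_gap: 0.0006
finger_force: 3.7
```

Call:
servo_tool(
  series=[
    [[-0.0003, 0, 0], [0, 0, 0], 0],
    [[-0.0006, 0, 0], [0, 0, 0], 0],
  ],
)

```text
clock: 15.5
eef_pos: [0.5196, 0.041, 0.0308]
orientation: [-0.001, 0.608, 0.794, 0.001]
contact_force: [-0.2, 9.2, 0.9]
finger_gap: 0.0006
finger_force: 4.2
```

Call:
servo_tool(
  series=[
    [[0, 0, 0], [0, 0, 0], 0],
  ],
)

```text
clock: 15.6
eef_pos: [0.5195, 0.0411, 0.0308]
orientation: [-0.001, 0.608, 0.794, 0.001]
contact_force: [0.6, 8.3, 0.9]
finger_gap: 0.0003
finger_force: 4.0
```

```bash
python3 - 0 g <<'E'
from base import *
c=pickle.load(open("top.pkl","rb"));h=c["frame"]
for v in range(217,236):print(v,' '.join("%3d"%x for x in h[v,300:348].min(1)))
E
```

```text
t 15.6 tcp in caliper mm [  0.4 132.2] 0.03077413428091574
scene crop origin [260 199]
top crop origin [232 177]
217  68  61  65  65  66  63  61  62  60  57  57  58  59  54  77 160 199 167  83  78  73  73  82 142 199 189 149 141 131 137 124 153 166 125  70 138 186 193 194 165  88  67  64  64  63  70  71  70
218  67  61  65  63  65  66  61  60  59  57  57  62  60  52  55 121 186 166  64  68  66  79 154 196 194 146  90  72  57  68  70 101 134 165 147  98 169 205 203 169  99  62  61  67  65  69  72  71
219  67  68  67  65  63  61  65  60  63  59  63  59  55  56  56  78 137 149 106  69  78 157 202 189 130  83  64  61  61  63  62  59  75 130 171 151 170 202 201 170 103  66  64  64  65  72  70  73
220  64  67  66  64  63  65  62  63  67  63  63  61  55  58  56  52  74 152 144  63 126 192 203 155  74  61  68  66  69  67  67  61  61  73 171 192 191 198 193 174 133  66  64  70  69  71  75  67
221  59  63  64  70  66  65  63  60  59  60  58  61  58  60  58  55  50 128 125  75 170 207 185 104  60  64  65  70  68  63  62  65  58  56 132 202 207 193 195 183 135  66  64  68  69  70  67  70
222  71
[... 2036 characters left out ...]
  58  56  53  80 138 184 216 225 221 221 221 217 194 151 104  70  67  63  61  65  64  60  58  60  64  60  62  67
233  71  69  66  64  61  61  60  62  63  69  68  68  75  70  66  70  67  68  73  72  71  67  66  59  68 103 144 166 177 189 183 153 113  78  66  69  63  59  62  57  58  59  57  59  63  63  60  61
234  67  63  61  62  59  63  63  68  72 122 127  87  77  75  74  72  73  70  76  71  75  72  72  72  67  67  72  78  94 112 103  73  63  63  63  66  68  62  60  61  57  60  58  62  60  53  57  58
235  58  61  61  65  68  70  71  74  84 104 103  86  78  74  71  71  71  71  76  75  73  73  71  73  78 111 109  82  59  55  55  65  69  62  60  62  66  63  65  57  56  57  61  60  54  61  56  52
```

In the top image the base's right edge now merges with the fixed jaw (336,223), and the force stalled there, so both jaws bear. I'll back off gently.

Call:
servo_tool(
  series=[
    [[0.0005, 0, 0], [0, 0, 0], 0],
    [[0.001, 0, 0], [0, 0, 0], 0],
    [[0.002, 0, 0], [0, 0, 0], 0],
    [[0.004, 0, 0], [0, 0, 0], 0],
    [[0.007, 0, 0], [0, 0, 0], 0],
    [[0.011, 0, 0], [0, 0, 0], 0],
    [[0.015, 0, 0], [0, 0, 0], 0],
    [[0.016, 0, 0], [0, 0, 0], 0],
  ],
)

```text
clock: 16.5
eef_pos: [0.5152, 0.0552, 0.0307]
orientation: [-0.0, 0.608, 0.794, -0.0]
contact_force: [0.6, 0.1, 0.3]
finger_gap: 0.0005
finger_force: 0.0
```

Call:
servo_tool(
  series=[
    [[0, 0, -0.015], [0, 0, 0], 0],
    [[0, 0, -0.035], [0, 0, 0], 0],
    [[0, 0, -0.06], [0, 0, 0], 0],
    [[0.01, 0, -0.085], [0, 0, 0], 0],
    [[0.03, 0, -0.11], [0, 0, 0], 0],
    [[0.055, 0, -0.13], [0, 0, 0], 0],
    [[0.08, 0, -0.14], [0, 0, 0], 0],
    [[0.1, 0, -0.145], [0, 0, 0], 0],
  ],
)

```text
clock: 17.3
eef_pos: [0.4895, 0.1528, 0.1771]
orientation: [0.001, 0.608, 0.794, 0.001]
contact_force: [-0.2, -0.3, -0.3]
finger_gap: 0.0004
finger_force: 0.0
```

```bash
python3 - 0 k <<'E'
from base import *
c=pickle.load(open("top.pkl","rb"));d=pickle.load(open("scene.pkl","rb"))
a=cv2.resize(c["frame"][190:250,285:355],(480,411),interpolation=cv2.INTER_CUBIC);b=cv2.resize(d["frame"][170:250,300:362],(318,411),interpolation=cv2.INTER_CUBIC)
cv2.imwrite("pics/k.png",np.hstack([a,b]))
M=edge(c,range(222,232),304,316,1,.008);cal=lambda P:np.round(1e3*np.array([(P[:2]-O)@X,(P[:2]-O)@Y]),1)
for v in range(217,238):print(v,' '.join("%3d"%x for x in c["frame"][v,306:346].min(1)))
E
```

```text
t 17.3 tcp in caliper mm [  0.9 248. ] 0.1771031715280634
scene crop origin [251 234]
top crop origin [197 187]
217 122 114  96  88  85  84  85  73 114 172 205 175  84  76  73  72  86 153 204 190 152 143 135 135 124 155 168 124  66 139 186 191 192 166  92  65  63  66  70  71
218  88  91  85  81  72  79 108 117 162 194 203 171  67  72  72  99 160 198 195 147  92  79  63  68  71 106 135 177 160 104 168 206 205 170  98  64  64  64  68  70
219  76  66  66  58  64 107 165 187 194 200 200 166  85  67  80 159 202 189 131  80  63  61  64  58  64  62  75 139 174 151 168 202 201 171 101  65  64  68  74  71
220  63  63  65  63  65  93 171 199 198 200 200 174 109  63 130 192 203 158  72  61  62  68  67  68  65  61  59  71 173 192 189 198 191 175 134  68  67  71  71  71
221  58  67  68  72  69  70 173 201 200 199 199 202 164  77 172 208 187 107  67  69  66  73  69  67  64  64  60  58 133 201 206 193 198 184 133  67  67  65  74  71
222  65  63  70  68  69  67 179 205 192 206 213 207 163 118 192 214 176  66  62  65  64  68  69  72  71  68  59  63 110 191 190 180 206 193 137  62  69  66  69  67
223 
[... 1755 characters left out ...]
  70  69  63  67  61  60  58  61  67  60  61
234  67  67  62  63  64  62  61  58  59  60  61  66  70  73  74  66  71  68  63  73  96 106 104 101  92  77  66  65  64  68  73  65  63  63  58  60  63  61  59  59
235  65  63  67  68  63  58  61  60  58  63  67  71  74  72  74  76  73  66  63  60  61  61  57  67  66  66  70  63  64  63  63  69  68  63  61  60  66  57  57  58
236  61  64  63  67  64  62  57  56  57  63  67  69  75  74  72  72  73  70  71  62  57  61  63  65  67  69  69  66  63  58  65  67  63  61  68  62  64  65  57  61
237  65  68  64  65  61  63  64  62  61  64  70  72  74  77  75  71  78  70  71  65  53  61  64  68  66  68  70  67  60  58  60  63  65  61  61  67  60  66  61  63
```

View pics/k.png

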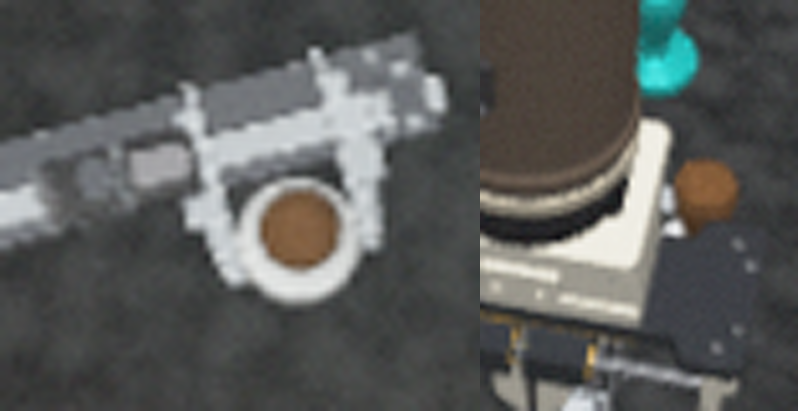

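The top view shows both jaws bearing on the base (crop 235,245 and 365,220). The tamper is upright and the gripper is clear, so I'm handing in.

```bash
python3 -c "
from station import *
print(job_done())"
```

```text
the job is handed in; nothing more can be done
None
```

The tamper stands upright between the caliper jaws, which appear closed lightly on its steel base, judging by the top camera and a push force that levelled off at about 9 N. I let go and backed the arm clear without touching anything else, and handed the job in at about 17 s.

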